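Hold the bearing sleeve down on a turntable spindle

TASK

I am assembling a decorating turntable: slide the tall brass sleeve over the upright spindle and press it down squarely on the sprung washer with a steady 10 N or so, which bares the groove near the spindle's top, without driving the spring to its bottom. Keep pressing like a third hand so that I can snap the retaining clip into the groove: finish while still holding it there. Leave the other things on the bench where they stand.

Things in the scene. Friction and masses are not known exactly. Their poses are not given: they have to be found in the camera images.
- sleeve: Tall plain brass tube, the bearing sleeve: outer diameter 40 mm, bore 19.5 mm, 45 mm high, 0.1 to 0.21 kg. Starts standing upright on the bench. Origin: centre of its underside; z along its axis. Both ends are alike.
- pedestal: Grey cast turntable pedestal, fixed: foot 130 x 110 x 14 mm, on it a round spring housing (60 mm diameter, top 46 mm above the bench) and a bright steel spindle, 16 mm diameter, up to 126 mm above the bench, its last 5 mm tapering to 10 mm. Clip groove 114.5 to 117.5 mm above the bench. Origin: centre of the foot's underside, on the spindle's axis; z up.
- spindle_tip (a point): Centre of the top end of the spindle, 126 mm above the bench.
- washer_face (a point): Centre of the upper face of a flat steel washer (48 mm diameter, 6 mm thick) that sits on the spindle above a coil spring; 75 mm above the bench when unloaded (a sleeve resting there has its top at 120 mm and covers the groove). It slides straight down the spindle when pressed.
- thrust_washer (a joint): How far the washer has been pressed down, in m: 0 = unloaded, 0.022 = spring bottomed. The downward force on the washer (push plus the sleeve's weight) is about 2.7 N to start it moving, plus 0.7 N for each mm: 10 N at about 10.5 mm. The groove is bare from 5.5 mm on.
- collar: Bystander: low wide brass ring, 56 mm outer diameter, 28 mm bore, 16 mm high. Too wide for this spindle. Origin: centre of its underside.
- tea_bowl: Bystander: small terracotta bowl, 84 mm across the rim, 55 mm high. Origin: centre of its underside.
- glaze_jar: Bystander: white jar with black cap, 52 mm diameter, 58 mm high. Origin: centre of its underside.

How it is judged:
By the outcome, as a careful person would: the job done as asked, in the order asked, and still so for the second after the job is handed in, while the arm keeps its last pose, push and grip.
It also fails if it takes over 45 s, if anything falls off the work surface, if the arm or the gripper's body presses on something with over 40 N, if the wrist force passes 120 N, or if a joint passes its speed limit or range.

ROBOT

A 6-joint arm with a two-finger parallel gripper is mounted at the origin on the work surface. World frame = base frame: x ahead of the robot, y to its left, z up, the work surface at z = 0. Lengths are in m, angles in rad, forces in N, time in s.
With the tool pointing down it reaches from about 0.275 to 0.825 m from the base axis. Payload 4.9 kg.
Tool frame: the origin (TCP) lies between the finger pads; the fingertips stand 11 mm ahead of it and the grasp point (between the pads) lies 8 mm behind it; z points along the fingers, y is the line along which they close (so a half turn about z gives the same grasp; the last joint's range is limited). The gripper opens to 85 mm and grips with 20 to 120 N. Pads are 22 mm wide; open, the fingers measure 114 mm over their backs; the gripper's body (76 mm by 85 mm) begins 54 mm behind the grasp point. The pads swing forward as they close: fully open they stand 13 mm farther back than shut.
Start: joints at [1.153, 0.326, -0.193, 1.052, 0, 1.437], TCP at [0.154, 0.528, 0.242] pointing down, gripper open.
Joint ranges: [-2.65, 2.65], [-0.97, 1.79], [-1.3, 1.35], [-1.93, 2.1], [-1.47, 1.37], [-3.14, 3.14]. Speed limits (rad/s): [2.57, 2.57, 3.14, 3.14, 3.14, 3.14].

INTERFACE

Orientations are given as a unit quaternion [w, x, y, z].
In Python, from bench import bot gives the robot as it stands.
- The arm moves only by the tool send_rows, never from a script. Its argument "deltas" is a list of rows, each an object with "dp": the shift along the tool's x, y, z in m, a list of three; "turn": the turn about the tool's z in degrees. A call has 1 to 10 rows; each row shifts and turns the commanded pose from where the row before left it, along the tool's axes as they then stand; what a row does not reach is not made up. A row lasts 1/10 s, in which the tool goes at most 50 mm and 8.59 degrees, less where a joint would pass 70% of its speed; a pose out of reach is approached as far as the arm can. A call with a gripper value outside its range is refused whole. "claw" is the finger opening in m, from 0 to 0.0854, set as the call begins (left out, the last holds). The fingers move at their own pace and stop on an object; the grip force is fixed at half the most. Time passes only in rows, so rows that do not move let the fingers close. It gives the time, the measured TCP pose, the force, the opening and the grip force at its end, in the units of the state.
- bot.observe(): the state, without advancing time (a new reading comes with each control period).
- bot.get_image(name): name is "side" or "top" or "wrist"; returns a dict with "img" (480x640x3 uint8, blue, green, red), "mtx" (3x3 intrinsics, pixels), "R" (3x3) and "t" (3): a world point X has camera coordinates R X + t. Camera axes: x right, y down, z forward; pixel columns grow to the right and rows downward; lengths in m; the calibration is good to about 2 mm. A picture is of the moment at which its call begins. There is no depth.
- bot.hand_in(): hands the job in; it is judged then, once.
Trained networks look in the newest picture that a camera, given by its name, has taken for a name from the list of things; names that differ only in an ending like _2 or _b are one class to them, and where a whole thing is asked for, a point or a joint stands for the part that bears it (a point fixed in the world has none). Each returns a list of dicts, best first, with "score" (0 to 1); they miss things now and then, are a little off and sometimes report something else, mostly with a low value. They report only what shows in the picture. A call takes as long as a camera call.
- bot.boxes_of(camera, name): "centre" ([x, y, z] in m, in the coordinates of the camera as it stood for that picture, good to about 4 mm: the middle of the surface that is visible of it).
- bot.regions_of(camera, name): "mask" (480x640 bool, what is visible of it).
- bot.landmark_of(camera, name): "centre" ([x, y, z] in m, in the coordinates of the camera as it stood for that picture, good to about 4 mm: a listed point, or the origin of a listed thing).
The state is a dict: "time": time; "joint_pos": joint angles; "qd": joint speeds; "joint_efforts": joint torques, N m; "eef_pos": TCP position; "orientation": TCP orientation; "ft_force": force on the tool from outside, world axes, zero at the start; "moment": the same for the moment, N m; "gripper_width": finger opening in m; "grasp_force": force on a finger pad.
Only numpy, scipy, OpenCV 4.12 (cv2) and the standard library are available. Lean on these libraries where they do the work, as an engineer would, in place of code of your own. Each camera call takes 0.05 s, during which the arm holds its last target. There are 200 camera calls.

## Working session

There is one attempt and no reset: what is moved stays moved. The work goes in short steps, Python scripts to look and compute and a tool call to move; the robot and the scene stay as the last step left them, time stands still between calls to the robot, and variables do not carry over. Pictures are saved under pics/ and viewed, at most 10 in all, crops included, and the job is handed in when it is done.

Besides the shell and the picture viewer there is one more tool, called after "Call:" by a JSON object that holds its "method" and its "body". send_rows: Moves the arm, as the interface text tells. Its arguments: {"type":"object","properties":{"deltas":{"type":"array","items":{"type":"object","properties":{"dp":{"type":"array","items":{"type":"number"}},"turn":{"type":"number"}}}},"claw":{"type":"number"}},"required":["deltas"]}

```bash
mkdir -p pics; cat > h.py <<'E'
import numpy as np, cv2
from bench import bot
def look(names, cams=("side","top")):
    ims={}
    for c in cams:
        im=bot.get_image(c); ims[c]=im
        for n,f in names:
            for d in getattr(bot,f)(c,n)[:2]:
                p=np.array(d["centre"]); uv=im["mtx"]@p
                print(c,n,f,round(d["score"],2),"world",np.round(im["R"].T@(p-im["t"]),4),"px",np.round(uv[:2]/uv[2]))
    return ims
E
python3 - <<'E'
from h import *
L="landmark_of"
ims=look([("sleeve",L),("pedestal",L),("spindle_tip",L),("washer_face",L),("collar",L),("tea_bowl",L),("glaze_jar",L)])
cv2.imwrite("pics/a.png",cv2.resize(np.vstack([ims["side"]["img"],ims["top"]["img"]]),(400,600)) )
cv2.imwrite("pics/s.png",ims["side"]["img"]);cv2.imwrite("pics/t.png",ims["top"]["img"])
for c in ims: print(c,np.round(-ims[c]["R"].T@ims[c]["t"],3),ims[c]["mtx"][0,0])
o=bot.observe();print({k:np.round(v,3) for k,v in o.items()})
E
```

```text
side sleeve landmark_of 0.72 world [ 0.6399 -0.2541 -0.0009] px [423. 394.]
side pedestal landmark_of 0.71 world [0.5638 0.1163 0.0009] px [306. 255.]
side spindle_tip landmark_of 0.83 world [0.5685 0.1152 0.12  ] px [307. 197.]
side collar landmark_of 0.92 world [ 0.4611 -0.0842  0.0015] px [264. 329.]
side tea_bowl landmark_of 0.58 world [ 0.6234 -0.091  -0.0018] px [370. 318.]
side glaze_jar landmark_of 0.59 world [ 0.4719 -0.2669 -0.0009] px [292. 428.]
top sleeve landmark_of 0.73 world [ 0.6392 -0.2555  0.0013] px [435. 179.]
top pedestal landmark_of 0.64 world [0.5554 0.1179 0.0012] px [243. 225.]
top spindle_tip landmark_of 0.75 world [0.5604 0.1174 0.1292] px [234. 218.]
top washer_face landmark_of 0.82 world [0.5611 0.1198 0.074 ] px [237. 220.]
top collar landmark_of 0.78 world [ 0.4559 -0.0858 -0.004 ] px [349. 275.]
top tea_bowl landmark_of 0.97 world [ 0.6235 -0.0937  0.0016] px [352. 188.]
top glaze_jar landmark_of 0.61 world [ 0.4693 -0.263  -0.0013] px [441. 267.]
side [ 0.425 -0.648  0.454] 476.55146927209705
top [ 0.493 -0.02   1.067] 552.4983390519826
{'time': np.float64(0.8), 'joint_pos': array([ 1.153,  0.326, -0.193,  1.052, -0.   ,  1.437]), 'qd': array([ 0., -0., -0.,  0.,  0.,  0.]), 'joint_efforts': array([ 1.0000e-03, -4.4327e+01,  2.6275e+01,  1.0000e-03, -0.0000e+00,
        0.0000e+00]), 'eef_pos': array([0.154, 0.528, 0.242]), 'orientation': array([0.   , 0.141, 0.99 , 0.   ]), 'ft_force': array([ 1.026,  0.244, -0.539]), 'moment': array([ 0.024,  0.01 , -0.023]), 'grasp_force': np.float64(0.0), 'gripper_width': np.float64(0.085)}
```

View images.

View pics/s.png

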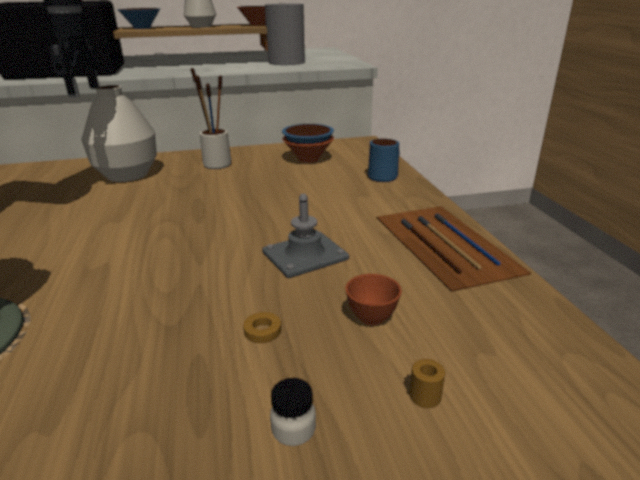

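View pics/t.png

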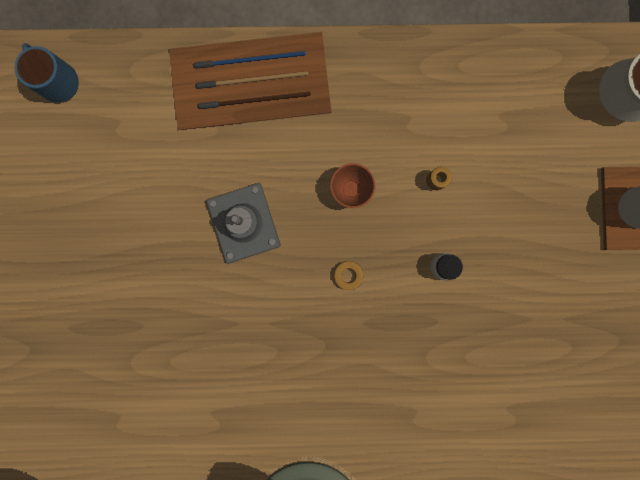

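Call:
{"method": "send_rows", "body": {"deltas": [{"dp": [-0.034, -0.0187, 0]}, {"dp": [-0.034, -0.0187, 0]}, {"dp": [-0.034, -0.0187, 0]}, {"dp": [-0.034, -0.0187, 0]}, {"dp": [-0.034, -0.0187, 0]}, {"dp": [-0.034, -0.0187, 0]}, {"dp": [-0.034, -0.0187, 0]}, {"dp": [-0.034, -0.0187, 0]}, {"dp": [-0.034, -0.0187, 0]}, {"dp": [-0.034, -0.0187, 0]}]}}

```text
validation failed for argument at $.de...
```

Call:
{"method": "send_rows", "body": {"deltas": [{"dp": [-0.034, -0.0187, 0]}, {"dp": [-0.034, -0.0187, 0]}, {"dp": [-0.034, -0.0187, 0]}, {"dp": [-0.034, -0.0187, 0]}, {"dp": [-0.034, -0.0187, 0]}, {"dp": [0, 0, 0]}]}}

```text
validation failed for argument at $.de...
```

```bash
python3 - <<'E'
from h import *
L="landmark_of"
ims=look([("pedestal",L),("spindle_tip",L),("washer_face",L)],("wrist",))
im=ims["wrist"];cv2.imwrite("pics/w1.png",im["img"])
o=bot.observe();print({k:np.round(o[k],4) for k in ("time","eef_pos","orientation","joint_pos","ft_force")})
from scipy.spatial.transform import Rotation as Ro
q=o["orientation"];T=Ro.from_quat(np.r_[q[1:],q[0]]).as_matrix()
print("cam in tool",T.T@(-im["R"].T@im["t"]-o["eef_pos"]), (im["R"]@T).round(3), im["mtx"][0,0])
E
```

```text
{'time': np.float64(1.0), 'eef_pos': array([0.154 , 0.528 , 0.2423]), 'orientation': array([-0.    ,  0.1414,  0.9899,  0.    ]), 'joint_pos': array([ 1.1528,  0.3262, -0.1926,  1.052 ,  0.    ,  1.4366]), 'ft_force': array([-0.9477, -0.3753, -0.1116])}
cam in tool [ 0.08161053  0.0007352  -0.13211175] [[-0.     1.     0.001]
 [-0.948 -0.    -0.319]
 [-0.319 -0.001  0.948]] 339.9699943834262
```

View pics/w1.png

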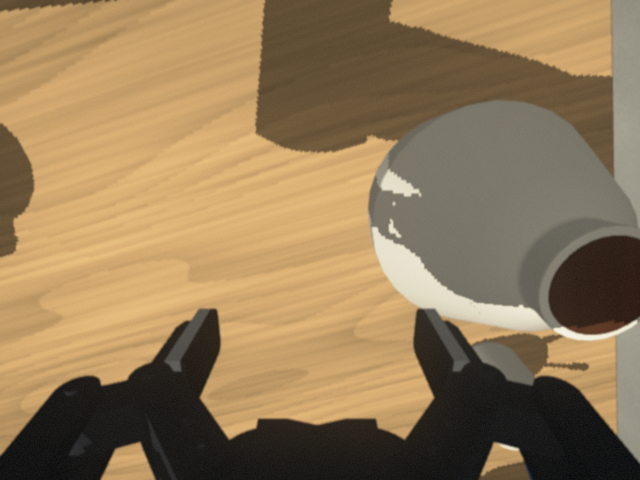

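The wrist view shows a vase on the right (500, 220) and the two finger pads (210/420, 330). My moves go down and left in this view, so they head away from the vase. The calls were probably refused because `turn` was missing.

Call:
{"method": "send_rows", "body": {"deltas": [{"dp": [-0.034, -0.0187, 0], "turn": 0}, {"dp": [-0.034, -0.0187, 0], "turn": 0}, {"dp": [-0.034, -0.0187, 0], "turn": 0}, {"dp": [-0.034, -0.0187, 0], "turn": 0}, {"dp": [-0.034, -0.0187, 0], "turn": 0}, {"dp": [-0.034, -0.0187, 0], "turn": 0}, {"dp": [-0.034, -0.0187, 0], "turn": 0}, {"dp": [-0.034, -0.0187, 0], "turn": 0}, {"dp": [-0.034, -0.0187, 0], "turn": 0}, {"dp": [-0.034, -0.0187, 0], "turn": 0}]}}

```text
time: 2.0
eef_pos: [0.4291, 0.252, 0.2425]
orientation: [0.0, 0.141, 0.99, 0.0]
ft_force: [0.5, 0.1, -0.6]
gripper_width: 0.0852
grasp_force: 0.0
```

Call:
{"method": "send_rows", "body": {"deltas": [{"dp": [-0.033, -0.0185, 0], "turn": 0}, {"dp": [-0.033, -0.0185, 0], "turn": 0}, {"dp": [-0.033, -0.0185, 0], "turn": 0}, {"dp": [-0.033, -0.0185, 0], "turn": 0}, {"dp": [-0.033, -0.0185, 0], "turn": 0}, {"dp": [0, 0, 0], "turn": 0}, {"dp": [0, 0, 0], "turn": 0}]}}

```text
time: 2.7
eef_pos: [0.5606, 0.1177, 0.2419]
orientation: [-0.0, 0.142, 0.99, 0.0]
ft_force: [-1.9, -0.3, 0.3]
gripper_width: 0.0854
grasp_force: 0.0
```

```bash
python3 - <<'E'
from h import *
L="landmark_of"
ims=look([("pedestal",L),("spindle_tip",L),("washer_face",L)],("wrist",))
im=ims["wrist"];cv2.imwrite("pics/w2.png",im["img"]);np.savez("w2.npz",**im)
o=bot.observe();print({k:np.round(o[k],4) for k in ("time","eef_pos","orientation","joint_pos","ft_force")})
E
```

```text
wrist pedestal landmark_of 0.74 world [ 5.635e-01  1.172e-01 -2.000e-04] px [316. 208.]
wrist spindle_tip landmark_of 0.72 world [0.5599 0.115  0.1262] px [312. 241.]
wrist washer_face landmark_of 0.78 world [0.5596 0.1154 0.0744] px [313. 223.]
wrist washer_face landmark_of 0.64 world [0.5636 0.1145 0.1294] px [313. 247.]
{'time': np.float64(2.9), 'eef_pos': array([0.5597, 0.1192, 0.2424]), 'orientation': array([-2.000e-04,  1.407e-01,  9.901e-01,  0.000e+00]), 'joint_pos': array([ 8.0800e-02,  3.6760e-01, -1.3190e-01,  1.0716e+00,  2.0000e-04,
        3.6310e-01]), 'ft_force': array([ 0.0872, -0.3742, -0.0928])}
```

View pics/w2.png

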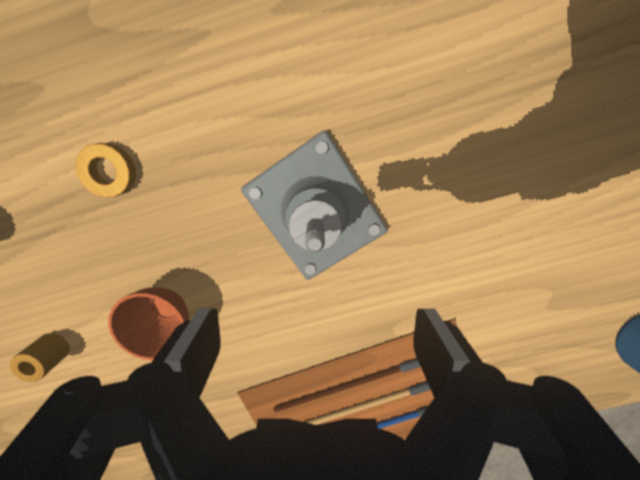

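The wrist view has the spindle tip at (316, 243), the washer at about (314, 225), the bowl at (150, 322), the sleeve at (40, 357) and the collar at (103, 170). That agrees with the networks. Next I go to the sleeve.

Call:
{"method": "send_rows", "body": {"deltas": [{"dp": [-0.018, -0.0337, 0.008], "turn": 0}, {"dp": [-0.018, -0.0337, 0.008], "turn": 0}, {"dp": [-0.018, -0.0337, 0.008], "turn": 0}, {"dp": [-0.018, -0.0337, 0.008], "turn": 0}, {"dp": [-0.018, -0.0337, 0.008], "turn": 0}, {"dp": [-0.018, -0.0337, 0.008], "turn": 0}, {"dp": [-0.018, -0.0337, 0.008], "turn": 0}, {"dp": [-0.018, -0.0337, 0.008], "turn": 0}, {"dp": [-0.018, -0.0337, 0.008], "turn": 0}, {"dp": [-0.018, -0.0337, 0.008], "turn": 0}]}}

```text
time: 3.9
eef_pos: [0.6393, -0.2558, 0.1623]
orientation: [0.0, 0.141, 0.99, 0.0]
ft_force: [0.4, 0.1, -0.2]
gripper_width: 0.0856
grasp_force: 0.0
```

Call:
{"method": "send_rows", "body": {"deltas": [{"dp": [0, 0, 0], "turn": 0}, {"dp": [0, 0, 0], "turn": 0}]}}

```text
time: 4.1
eef_pos: [0.6387, -0.2552, 0.1618]
orientation: [-0.0, 0.142, 0.99, 0.0]
ft_force: [-0.4, 0.1, 0.3]
gripper_width: 0.0854
grasp_force: 0.0
```

```bash
python3 - <<'E'
from h import *
L="landmark_of"
ims=look([("sleeve",L)],("wrist",))
im=ims["wrist"];cv2.imwrite("pics/w3.png",im["img"]);np.savez("w3.npz",**im)
a=cv2.resize(np.load("w2.npz")["img"][190:270,270:360],None,fx=4,fy=4,interpolation=2)
m=bot.regions_of("wrist","sleeve")
if m: ys,xs=np.nonzero(m[0]["mask"]);print(xs.min(),xs.max(),ys.min(),ys.max())
canvas=np.zeros((480,800,3),np.uint8);b=im["img"][120:360,200:440]
canvas[:320,:360]=a;canvas[:432,360:792]=cv2.resize(b,(432,432));cv2.imwrite("pics/c3.png",canvas)
for i in range(3):
  o=bot.observe();print({k:np.round(o[k],4) for k in ("time","eef_pos","joint_pos")})
E
```

```text
wrist sleeve landmark_of 0.55 world [ 0.6404 -0.2578 -0.0008] px [314. 227.]
289 338 207 267
{'time': np.float64(4.25), 'eef_pos': array([ 0.6391, -0.2539,  0.1628]), 'joint_pos': array([-4.8550e-01,  6.3650e-01,  1.0210e-01,  1.0364e+00,  3.0000e-04,
       -2.0370e-01])}
{'time': np.float64(4.25), 'eef_pos': array([ 0.6391, -0.2539,  0.1628]), 'joint_pos': array([-4.8550e-01,  6.3650e-01,  1.0210e-01,  1.0364e+00,  3.0000e-04,
       -2.0370e-01])}
{'time': np.float64(4.25), 'eef_pos': array([ 0.6391, -0.2539,  0.1628]), 'joint_pos': array([-4.8550e-01,  6.3650e-01,  1.0210e-01,  1.0364e+00,  3.0000e-04,
       -2.0370e-01])}
```

View pics/c3.png

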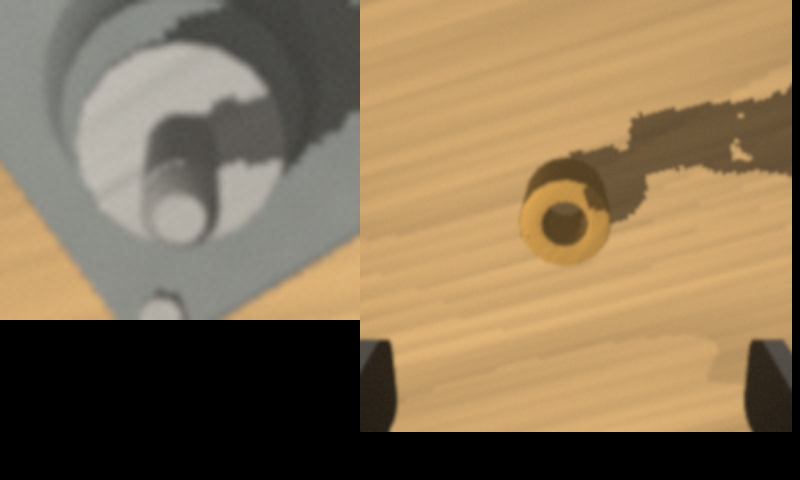

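The left crop gives the spindle tip at about (315, 244.5). The right crop gives the centre of the sleeve's top at about (314, 243), so the two offsets from the TCP are nearly the same. I descend with a small shift.

Call:
{"method": "send_rows", "body": {"deltas": [{"dp": [-0.001, -0.001, 0.02], "turn": 0}, {"dp": [-0.001, -0.001, 0.02], "turn": 0}, {"dp": [-0.001, -0.001, 0.02], "turn": 0}, {"dp": [0, 0, 0.02], "turn": 0}, {"dp": [0, 0, 0.02], "turn": 0}, {"dp": [0, 0, 0.02], "turn": 0}, {"dp": [0, 0, 0.012], "turn": 0}, {"dp": [0, 0, 0.01], "turn": 0}, {"dp": [0, 0, 0], "turn": 0}, {"dp": [0, 0, 0], "turn": 0}]}}

```text
time: 5.25
eef_pos: [0.6415, -0.2592, 0.021]
orientation: [0.0, 0.141, 0.99, -0.0]
ft_force: [-0.3, -0.1, -0.2]
gripper_width: 0.0853
grasp_force: 0.0
```

Call:
{"method": "send_rows", "body": {"deltas": [{"dp": [0, 0, 0], "turn": 0}, {"dp": [0, 0, 0], "turn": 0}, {"dp": [0, 0, 0], "turn": 0}, {"dp": [0, 0, 0], "turn": 0}, {"dp": [0, 0, 0], "turn": 0}, {"dp": [0, 0, 0], "turn": 0}, {"dp": [0, 0, 0], "turn": 0}, {"dp": [0, 0, 0], "turn": 0}], "claw": 0.03}}

```text
time: 6.05
eef_pos: [0.6416, -0.2596, 0.0213]
orientation: [0.001, 0.141, 0.99, -0.0]
ft_force: [-0.5, 0.7, 6.2]
gripper_width: 0.0391
grasp_force: 60.6
```

```bash
python3 - <<'E'
from h import *
ims=look([("sleeve","landmark_of")],("wrist",))
im=ims["wrist"];np.savez("w4.npz",**im)
cv2.imwrite("pics/w4.png",im["img"])
o=bot.observe();print({k:np.round(o[k],4) for k in ("time","eef_pos","ft_force","gripper_width","grasp_force")})
E
```

```text
wrist sleeve landmark_of 0.67 world [ 0.6409 -0.2622  0.0022] px [310. 301.]
{'time': np.float64(6.15), 'eef_pos': array([ 0.6416, -0.2596,  0.0213]), 'ft_force': array([-1.4228,  1.8613,  5.6904]), 'gripper_width': np.float64(0.0393), 'grasp_force': np.float64(60.5945)}
```

View pics/w4.png

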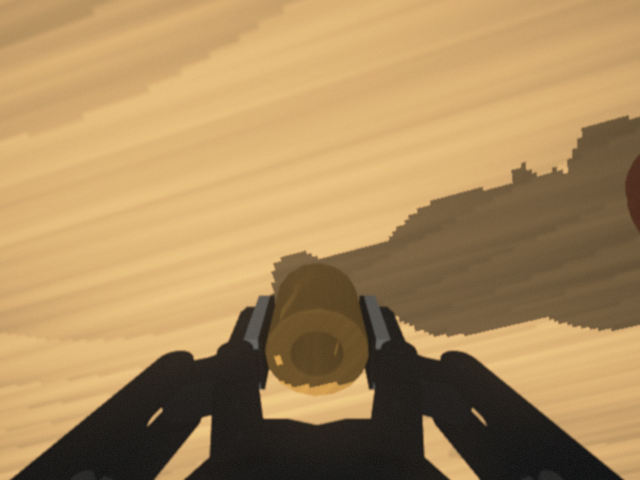

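Gripped and centred: the sleeve's top centre is at about (317, 350), between the pads, with an opening of 39 mm. Next I lift and carry it to a point 28 mm short of the spindle, where the wrist camera sees both.

Call:
{"method": "send_rows", "body": {"deltas": [{"dp": [0, 0, -0.02], "turn": 0}, {"dp": [0, 0, -0.035], "turn": 0}, {"dp": [0, 0, -0.035], "turn": 0}, {"dp": [0, 0, -0.035], "turn": 0}, {"dp": [0, 0, -0.035], "turn": 0}]}}

```text
time: 6.65
eef_pos: [0.6403, -0.2591, 0.1808]
orientation: [-0.001, 0.141, 0.99, 0.0]
ft_force: [0.8, -0.5, -1.5]
gripper_width: 0.039
grasp_force: 60.7
```

Call:
{"method": "send_rows", "body": {"deltas": [{"dp": [0.0151, 0.03375, 0], "turn": 0}, {"dp": [0.0151, 0.03375, 0], "turn": 0}, {"dp": [0.0151, 0.03375, 0], "turn": 0}, {"dp": [0.0151, 0.03375, 0], "turn": 0}, {"dp": [0.0151, 0.03375, 0], "turn": 0}, {"dp": [0.0151, 0.03375, 0], "turn": 0}, {"dp": [0.0151, 0.03375, 0], "turn": 0}, {"dp": [0.0151, 0.03375, 0], "turn": 0}, {"dp": [0.0151, 0.03375, 0], "turn": 0}, {"dp": [0.0151, 0.03375, 0], "turn": 0}]}}

```text
time: 7.65
eef_pos: [0.5897, 0.1082, 0.1797]
orientation: [-0.001, 0.142, 0.99, -0.0]
ft_force: [0.5, 0.6, -2.7]
gripper_width: 0.0392
grasp_force: 60.7
```

Call:
{"method": "send_rows", "body": {"deltas": [{"dp": [0, 0, 0.01], "turn": 0}, {"dp": [0, 0, 0.01], "turn": 0}, {"dp": [0, 0, 0.002], "turn": 0}, {"dp": [0, 0, 0], "turn": 0}, {"dp": [0, 0, 0], "turn": 0}]}}

```text
time: 8.15
eef_pos: [0.5908, 0.1058, 0.1582]
orientation: [-0.0, 0.142, 0.99, -0.0]
ft_force: [0.2, -0.2, -1.7]
gripper_width: 0.0389
grasp_force: 60.9
```

```bash
python3 - <<'E'
from h import *
L="landmark_of"
ims=look([("sleeve",L),("spindle_tip",L)],("wrist","side","top"))
im=ims["wrist"];np.savez("w5.npz",**im)
c=np.zeros((600,800,3),np.uint8)
c[:600,:480]=cv2.resize(im["img"][210:410,240:400],(480,600),interpolation=2)
c[:300,480:]=cv2.resize(ims["side"]["img"][140:234,250:350],(320,300),interpolation=2)
c[300:,480:]=cv2.resize(ims["top"]["img"][180:274,190:290],(320,300),interpolation=2)
cv2.imwrite("pics/c5.png",c)
o=bot.observe();print({k:np.round(o[k],4) for k in ("time","eef_pos","orientation","ft_force","moment","gripper_width","grasp_force")})
E
```

```text
wrist sleeve landmark_of 0.91 world [0.5898 0.1061 0.1392] px [315. 300.]
wrist spindle_tip landmark_of 0.77 world [0.5603 0.115  0.1295] px [316. 234.]
side sleeve landmark_of 0.53 world [0.5883 0.1066 0.136 ] px [319. 189.]
side spindle_tip landmark_of 0.93 world [0.5667 0.1157 0.1234] px [306. 195.]
top spindle_tip landmark_of 0.84 world [0.5559 0.1165 0.1294] px [234. 221.]
{'time': np.float64(8.6), 'eef_pos': array([0.5906, 0.1069, 0.1584]), 'orientation': array([1.000e-04, 1.414e-01, 9.899e-01, 0.000e+00]), 'ft_force': array([ 0.0118, -0.0164, -1.8851]), 'moment': array([-0.0072, -0.0124, -0.0455]), 'gripper_width': np.float64(0.039), 'grasp_force': np.float64(60.8891)}
```

View pics/c5.png

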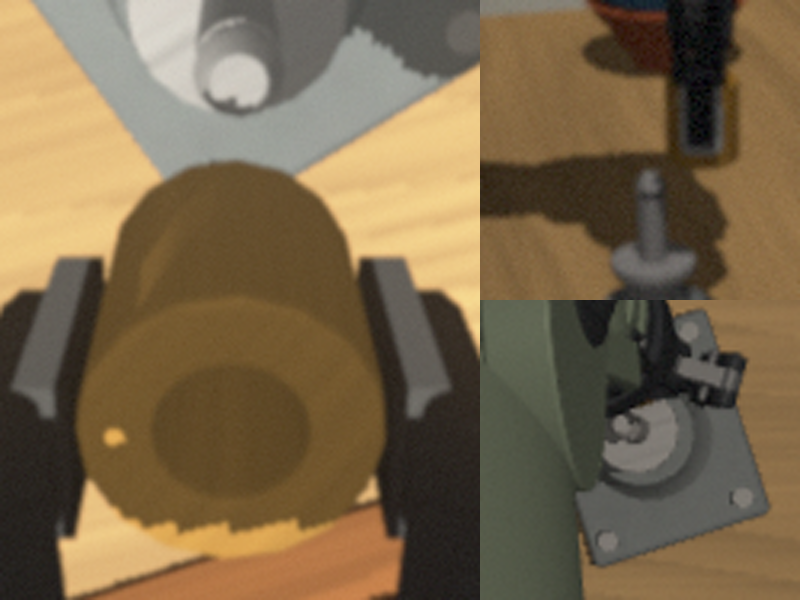

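The sleeve hangs upright. In the wrist crop the spindle tip is at (319, 237) and the sleeve axis at u≈317, with its lower front edge at (317, 263). The correction works out to +29 mm along x and +1 mm along y.

Call:
{"method": "send_rows", "body": {"deltas": [{"dp": [0.01, 0.0004, 0], "turn": 0}, {"dp": [0.01, 0.0004, 0], "turn": 0}, {"dp": [0.0093, 0.0004, 0], "turn": 0}, {"dp": [0, 0, 0], "turn": 0}, {"dp": [0, 0, 0.004], "turn": 0}, {"dp": [0, 0, 0.003], "turn": 0}, {"dp": [0, 0, 0.0], "turn": 0}]}}

```text
time: 9.3
eef_pos: [0.5626, 0.1162, 0.1506]
orientation: [-0.0, 0.142, 0.99, -0.0]
ft_force: [-0.7, 0.1, -1.1]
gripper_width: 0.0389
grasp_force: 60.9
```

```bash
python3 - <<'E'
from h import *
L="landmark_of"
ims=look([("sleeve",L),("washer_face",L)],("wrist","side"))
c=np.zeros((600,800,3),np.uint8)
c[:600,:480]=cv2.resize(ims["wrist"]["img"][210:410,240:400],(480,600),interpolation=2)
c[:450,480:]=cv2.resize(ims["side"]["img"][150:240,275:339],(320,450),interpolation=2)
cv2.imwrite("pics/c6.png",c)
o=bot.observe();print({k:np.round(o[k],4) for k in ("time","eef_pos","ft_force","moment")})
E
```

```text
wrist sleeve landmark_of 0.72 world [0.5636 0.12   0.0017] px [321. 228.]
wrist sleeve landmark_of 0.63 world [0.5637 0.1166 0.1297] px [317. 301.]
wrist washer_face landmark_of 0.8 world [0.5595 0.1192 0.0783] px [319. 256.]
side sleeve landmark_of 0.51 world [0.5606 0.1194 0.1279] px [302. 192.]
side washer_face landmark_of 0.8 world [0.5571 0.1156 0.079 ] px [301. 218.]
{'time': np.float64(9.6), 'eef_pos': array([0.5629, 0.1162, 0.1513]), 'ft_force': array([-0.3022,  0.0983, -2.3985]), 'moment': array([ 0.0486, -0.0545,  0.0264])}
```

View pics/c6.png

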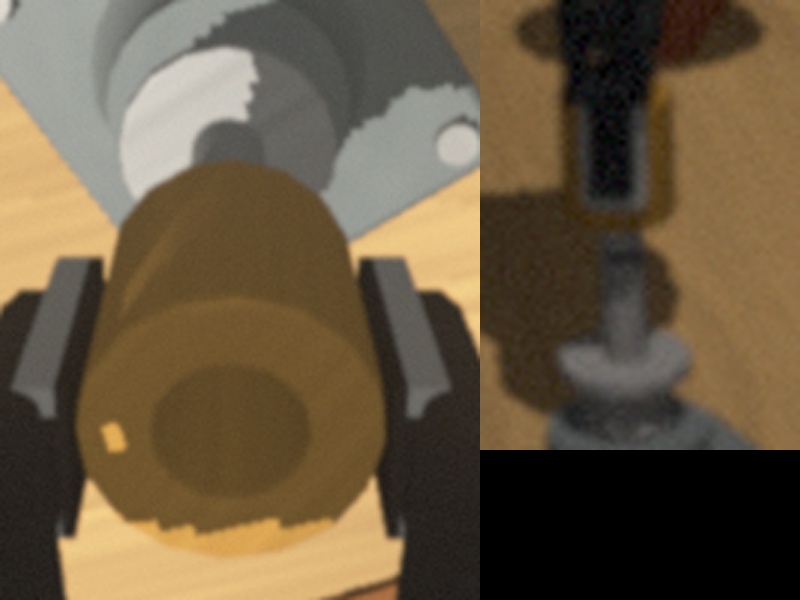

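In the side crop the spindle axis (624) sits about 1 mm to the right of the sleeve's centre (620). In the wrist crop they line up in u (228 and 232). I make a small correction and descend slowly, watching the force.

Call:
{"method": "send_rows", "body": {"deltas": [{"dp": [-0.0006, 0, 0], "turn": 0}, {"dp": [0, 0, 0.003], "turn": 0}, {"dp": [0, 0, 0.002], "turn": 0}, {"dp": [0, 0, 0.002], "turn": 0}, {"dp": [0, 0, 0], "turn": 0}]}}

```text
time: 10.1
eef_pos: [0.563, 0.1161, 0.1438]
orientation: [-0.0, 0.141, 0.99, -0.0]
ft_force: [0.2, 0.0, -2.1]
gripper_width: 0.0389
grasp_force: 60.9
```

Call:
{"method": "send_rows", "body": {"deltas": [{"dp": [0, 0, 0.002], "turn": 0}, {"dp": [0, 0, 0.002], "turn": 0}, {"dp": [0, 0, 0], "turn": 0}]}}

```text
time: 10.4
eef_pos: [0.5631, 0.1161, 0.1399]
orientation: [-0.0, 0.141, 0.99, -0.0]
ft_force: [-0.5, 0.2, -1.9]
gripper_width: 0.0393
grasp_force: 60.9
```

Call:
{"method": "send_rows", "body": {"deltas": [{"dp": [0, 0, 0.003], "turn": 0}, {"dp": [0, 0, 0.004], "turn": 0}, {"dp": [0, 0, 0.004], "turn": 0}, {"dp": [0, 0, 0.004], "turn": 0}, {"dp": [0, 0, 0], "turn": 0}]}}

```text
time: 10.9
eef_pos: [0.5628, 0.1161, 0.1244]
orientation: [-0.001, 0.141, 0.99, -0.0]
ft_force: [-0.3, 0.7, -2.5]
gripper_width: 0.0388
grasp_force: 60.9
```

Call:
{"method": "send_rows", "body": {"deltas": [{"dp": [0, 0, 0.004], "turn": 0}, {"dp": [0, 0, 0.004], "turn": 0}, {"dp": [0, 0, 0.004], "turn": 0}, {"dp": [0, 0, 0.004], "turn": 0}, {"dp": [0, 0, 0], "turn": 0}, {"dp": [0, 0, 0], "turn": 0}]}}

```text
time: 11.5
eef_pos: [0.5633, 0.1161, 0.1091]
orientation: [-0.0, 0.141, 0.99, -0.0]
ft_force: [-1.3, -0.5, -2.3]
gripper_width: 0.039
grasp_force: 60.9
```

```bash
python3 - <<'E'
from h import *
ims=look([("washer_face","landmark_of"),("sleeve","landmark_of")],("wrist","side"))
f=[];m=[];p=[]
for i in range(4):
  bot.get_image("top");o=bot.observe();f.append(o["ft_force"]);m.append(o["moment"]);p.append(o["eef_pos"])
print(o["time"],np.mean(f,0).round(2),np.mean(m,0).round(3),np.mean(p,0).round(4))
c=np.zeros((600,800,3),np.uint8)
c[:600,:480]=cv2.resize(ims["wrist"]["img"][210:410,240:400],(480,600),interpolation=2)
c[:450,480:]=cv2.resize(ims["side"]["img"][150:240,275:339],(320,450),interpolation=2)
cv2.imwrite("pics/c7.png",c)
E
```

```text
wrist sleeve landmark_of 0.55 world [0.5623 0.1113 0.0912] px [305. 303.]
side washer_face landmark_of 0.84 world [0.559  0.1171 0.0795] px [302. 218.]
side washer_face landmark_of 0.62 world [ 0.5612  0.1166 -0.0027] px [304. 257.]
side sleeve landmark_of 0.57 world [0.5594 0.1176 0.0871] px [302. 214.]
12.0 [ 0.13  0.19 -1.87] [-0.008  0.016  0.009] [0.5634 0.1161 0.1094]
```

View pics/c7.png

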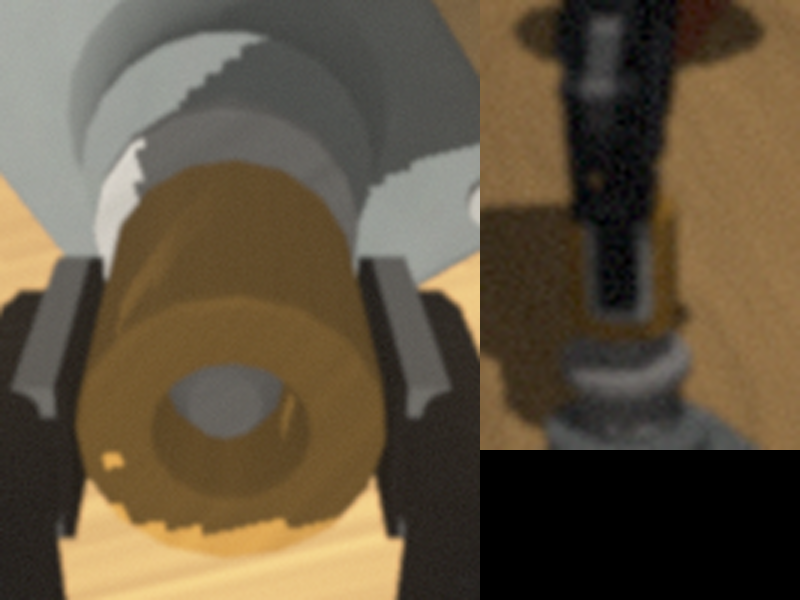

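The spindle stands in the bore: its tip is at crop (226, 405), the bore centre is at (231, 432), and the only force is the sleeve's weight (1.9 N). I continue down to the washer.

Call:
{"method": "send_rows", "body": {"deltas": [{"dp": [0, -0.0005, 0.003], "turn": 0}, {"dp": [0, 0, 0.003], "turn": 0}, {"dp": [0, 0, 0.003], "turn": 0}, {"dp": [0, 0, 0.002], "turn": 0}, {"dp": [0, 0, 0], "turn": 0}, {"dp": [0, 0, 0], "turn": 0}]}}

```text
time: 12.6
eef_pos: [0.5632, 0.1156, 0.0982]
orientation: [-0.0, 0.141, 0.99, -0.0]
ft_force: [0.1, -0.7, -2.8]
gripper_width: 0.0389
grasp_force: 60.9
```

Call:
{"method": "send_rows", "body": {"deltas": [{"dp": [0, 0, 0.002], "turn": 0}, {"dp": [0, 0, 0.002], "turn": 0}, {"dp": [0, 0, 0.002], "turn": 0}, {"dp": [0, 0, 0], "turn": 0}, {"dp": [0, 0, 0], "turn": 0}]}}

```text
time: 13.1
eef_pos: [0.5635, 0.1157, 0.0927]
orientation: [0.0, 0.141, 0.99, 0.0]
ft_force: [-0.2, 0.4, 2.1]
gripper_width: 0.0389
grasp_force: 61.3
```

Call:
{"method": "send_rows", "body": {"deltas": [{"dp": [0, 0, 0.002], "turn": 0}, {"dp": [0, 0, 0.002], "turn": 0}, {"dp": [0, 0, 0.002], "turn": 0}, {"dp": [0, 0, 0.001], "turn": 0}, {"dp": [0, 0, 0], "turn": 0}, {"dp": [0, 0, 0], "turn": 0}, {"dp": [0, 0, 0], "turn": 0}]}}

```text
time: 13.8
eef_pos: [0.5636, 0.1157, 0.0859]
orientation: [0.0, 0.141, 0.99, 0.0]
ft_force: [-1.2, 0.2, 6.5]
gripper_width: 0.039
grasp_force: 61.6
```

```bash
cat > r.py <<'E'
from h import *
f=[];m=[];p=[]
for i in range(10):
  im=bot.get_image("wrist");o=bot.observe();f.append(o["ft_force"]);m.append(o["moment"]);p.append(o["eef_pos"])
print(o["time"],np.mean(f,0).round(2),np.mean(m,0).round(3),np.mean(p,0).round(4),o["orientation"].round(4))
E
python3 r.py
```

```text
14.3 [-1.65  0.08  7.72] [-0.051  0.344  0.004] [0.5636 0.1157 0.0859] [5.000e-04 1.414e-01 9.900e-01 1.000e-04]
```

Call:
{"method": "send_rows", "body": {"deltas": [{"dp": [0.0005, 0, 0.0005], "turn": 0}, {"dp": [0, 0, 0], "turn": 0}, {"dp": [0, 0, 0], "turn": 0}, {"dp": [0, 0, 0], "turn": 0}]}}

```text
time: 14.7
eef_pos: [0.5636, 0.1157, 0.0856]
orientation: [0.001, 0.141, 0.99, 0.0]
ft_force: [-1.9, -0.7, 8.8]
gripper_width: 0.0387
grasp_force: 61.8
```

```bash
cat >> r.py <<'E'
s=bot.get_image("side")
c=np.zeros((600,800,3),np.uint8)
c[:600,:480]=cv2.resize(im["img"][210:410,240:400],(480,600),interpolation=2)
c[:450,480:]=cv2.resize(s["img"][150:240,275:339],(320,450),interpolation=2)
cv2.imwrite("pics/c8.png",c)
E
python3 r.py
```

```text
15.2 [-0.88 -0.31  8.03] [-0.104  0.226  0.016] [0.5636 0.1157 0.0856] [9.000e-04 1.415e-01 9.899e-01 0.000e+00]
```

View pics/c8.png

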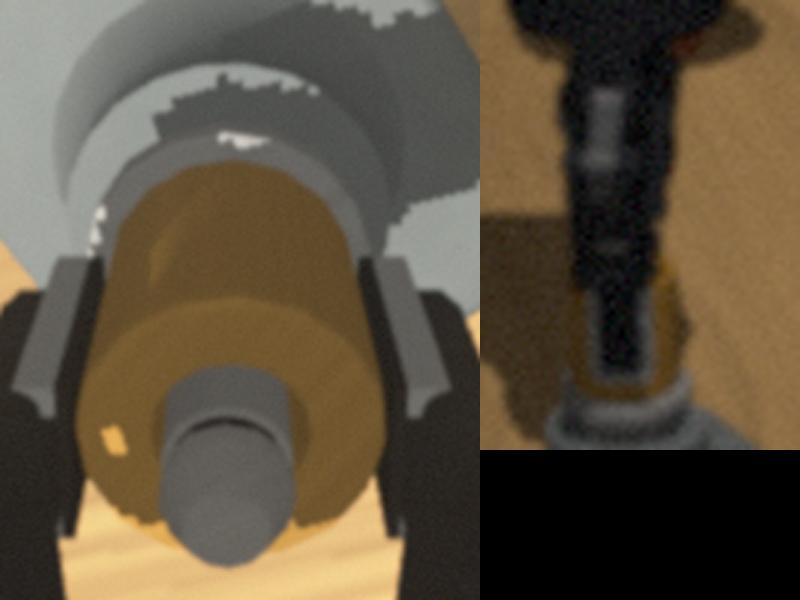

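The groove is visible as a dark ring at crop (225, 425), bare above the sleeve top. The spindle leans towards the bore's tool +x side, so I relieve the side load slightly.

Call:
{"method": "send_rows", "body": {"deltas": [{"dp": [0.0008, -0.0002, 0.0001], "turn": 0}, {"dp": [0, 0, 0], "turn": 0}, {"dp": [0, 0, 0], "turn": 0}, {"dp": [0, 0, 0], "turn": 0}]}}

```text
time: 15.65
eef_pos: [0.5635, 0.1157, 0.0858]
orientation: [0.002, 0.141, 0.99, 0.0]
ft_force: [0.2, 0.9, 7.2]
gripper_width: 0.0391
grasp_force: 61.8
```

```bash
python3 r.py
```

```text
16.15 [ 0.28 -0.51  7.65] [-0.158 -0.012  0.027] [0.5635 0.1157 0.0858] [1.700e-03 1.415e-01 9.899e-01 1.000e-04]
```

Call:
{"method": "send_rows", "body": {"deltas": [{"dp": [0, 0, 0.0006], "turn": 0}, {"dp": [0, 0, 0], "turn": 0}, {"dp": [0, 0, 0], "turn": 0}, {"dp": [0, 0, 0], "turn": 0}, {"dp": [0, 0, 0], "turn": 0}]}}

```text
time: 16.7
eef_pos: [0.5635, 0.1157, 0.0852]
orientation: [0.002, 0.142, 0.99, 0.0]
ft_force: [1.1, -0.2, 8.0]
gripper_width: 0.0389
grasp_force: 61.8
```

```bash
python3 r.py; python3 -c "
from bench import bot
print(bot.hand_in())"
```

```text
17.2 [ 0.26 -0.79  7.91] [-0.149 -0.012  0.014] [0.5635 0.1157 0.0852] [1.700e-03 1.415e-01 9.899e-01 1.000e-04]
the job is handed in; nothing more can be done
None
```

The sleeve is over the spindle and held pressed on the washer with about 9.8 N (7.9 N of push plus its own weight), with side load under 1 N, the groove bare and the spring well short of its bottom; I handed it in at about 17 s, still holding.

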